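# Clamp the tip box on the shaker

## Robot

A 7-joint arm with a two-finger parallel gripper is mounted at the origin on a cart in front of the work surface, level with it; the furniture and walls round the work are solid. World frame = base frame: x ahead of the robot, y to its left, z up, the work surface at z = 0. Lengths are in m, angles in rad, forces in N, time in s.
With the tool pointing down it reaches from about 0.4 to 0.85 m from the base axis. Payload 6.9 kg.
Tool frame: the origin (TCP) lies at the very end of the fingers, on their centre line; the grasp point (between the pads) lies 19 mm behind it; z points along the fingers, y is the line along which they close (so a half turn about z gives the same grasp; the last joint's range is limited). The gripper opens to 85 mm and grips with 20 to 120 N. Pads are 22 mm wide; open, the fingers measure 114 mm over their backs; the gripper's body (76 mm by 85 mm) begins 54 mm behind the grasp point. The pads swing forward as they close: fully open they stand 13 mm farther back than shut.
Start: joints at [1.429, 0.507, -0.238, 1.5, 0.126, 1.149, -0.155], TCP at [0.153, -0.606, 0.231] pointing down, gripper open.
Joint ranges: [-3.08, 3.08], [-0.24, 2.05], [-1.43, 1.35], [0, 2.5], [-1.52, 4.66], [0.17, 1.96], [-2.89, 2.89]. Speed limits (rad/s): [2.39, 2.39, 3.14, 3.14, 3.14, 3.14, 3.14].

## Interface

Orientations are given as a unit quaternion [x, y, z, w].
In Python, from workcell import * gives the robot as it stands.
- The arm moves only by the tool play_rows, never from a script. Its argument "rows" is a list of rows, each an object with "linear": the shift along the tool's x, y, z in mm, a list of three; "yaw": the turn about the tool's z in degrees; "gripper": the finger opening in mm, from 0 to 85.4. A call has 1 to 10 rows; each row is the pose to reach, as a shift and turn from the pose commanded when the call began, along the tool's axes at that moment; what a row does not reach only later rows make up. A row lasts 1/8 s, in which the tool goes at most 62.5 mm and 10.7 degrees, less where a joint would pass 70% of its speed; a pose out of reach is approached as far as the arm can. A call with a gripper value outside its range is refused whole. The fingers move at their own pace and stop on an object; "newtons" is the grip in N (left out, the last holds). Time passes only in rows, so rows that repeat a pose let the fingers close. It gives the time, the measured TCP pose, the force, the opening and the grip force at its end, in the units of the state.
- sense(): the state, without advancing time (a new reading comes with each control period).
- read_camera(name): name is "scene" or "side" or "wrist"; returns (picture, depth): 400x640x3 uint8, blue, green, red; 400x640 float32, m along the optical axis (not along the pixel's ray), 0 where there is no reading.
- camera_model(name): a dict with "K" (3x3 intrinsics, pixels), "world_to_cam" (4x4, takes a point from world to camera coordinates). Camera axes: x right, y up, looking along -z (the intrinsics and any distortion apply to the point x, -y, -z); pixel columns grow to the right and rows downward; lengths in m; the calibration is good to about 2 mm. A picture is of the moment at which its call begins: read the wrist's pose just before it. camera_model takes no time and is no camera call; for the wrist camera it gives the pose at the moment of the call.
- hand_in(): hands the job in; it is judged then, once.
The state is a dict: "time_s": time; "joint_pos": joint angles; "joint_vel": joint speeds; "joint_efforts": joint torques, N m; "tool_pos": TCP position; "ee_rot": TCP orientation; "contact_force": force on the tool from outside, world axes, zero at the start; "ft_torque": the same for the moment, N m; "gripper_width": opening from 0.0 (shut) to 1.0 (fully open); "gripper_force": force on a finger pad.
Only numpy, scipy, OpenCV 4.12 (cv2) and the standard library are available. Lean on these libraries where they do the work, as an engineer would, in place of code of your own. Each camera call takes 0.05 s, during which the arm holds its last target. There are 200 camera calls.

## Task

Push the pipette tip box along the shaker platform, with the fingertips, until it is fully home against the end stop; then push the black handle of the toggle clamp over and down, past its dead point, until it snaps into lock and the clamp's rubber pad presses on the box lid. Only push: do not lift or tip the box, and leave the beaker, the petri dish and the vial beside the shaker where they stand.

Things in the scene. Friction and masses are not known exactly. Their poses are not given: they have to be found in the camera images.
- shaker: Low fixed shaker with aluminium platform 206 (x) x 242 (y) mm. Origin: centre of its underside; platform surface at z = 40 mm. In its frame: two guide rails 10 mm high along y, inner faces at x = -85 and -5 mm, from y = -106 to +89 mm; end stop 30 mm high, face at y = +89 mm; toggle clamp beyond the channel at x = 5 to 65, y = 40 mm.
- tip_box: Closed pipette tip box, blue with grey lid, 72 (x) x 118 (y) x 66 mm high, 0.11 to 0.22 kg, loose on the platform between the guide rails (4 mm play a side). Origin: centre of its underside. Starts 30 to 60 mm short of the stop; home, its origin is at x = -45, y = +30 mm in the shaker's frame. Lid stays shut. Slides with 1 to 2 N on its end face.
- clamp_lever (a joint): Angle of the black clamp handle, rad. 0 = open (65 degrees above level, leaning to the shaker's +x); grows as it swings down towards +x. Dead point 0.90; locked stop 1.05 (5 degrees above level). Short of the dead point a spring returns it to open; past it, it snaps to 1.05 and stays. Takes about 5 N at the grip.
- lever_pivot (a point): Axis of the handle, parallel to the shaker's y axis: at x = 52, y = 40, z = 134 mm in the shaker's frame; does not move with the handle.
- lever_grip (a point): Point on the black handle's centre line, 85 mm from the pivot axis; moves with it. The black grip is 30 mm wide (shaker's y), 16 mm thick, and runs from 44 to 112 mm from the pivot axis.
- clamp_pad: Rubber pad, 20 mm across, sprung on the end of the steel hold-down arm that the handle drives. Origin: on the arm, 65 mm from the arm's pivot (x = 15, y = 40, z = 121 mm in the shaker's frame); pad face 22 mm from it. Open, the arm stands 74 degrees up beside the channel; locked, it lies level over the box, pad pressing on the lid with about 5 N.
- beaker_50: Small clear beaker 45 mm across, 60 mm high, on the worktop beyond the end stop. Origin: centre of its underside. To be left alone.
- petri_2: Closed petri dish 57 mm across, 15 mm high, on the worktop beyond the end stop. Origin: centre of its underside. To be left alone.
- vial_3: Small screw-cap vial 25 mm across, 60 mm high, on the worktop behind the shaker, on the clamp's side. Origin: centre of its underside. To be left alone.
Mind the look-alikes: they are no part of the job. Leave any orange look-alike of the tip_box alone.

How it is judged:
On the way, in this order (a step that is already met when the one before it is completed fails the run):
1. the tip box is home against the end stop, with the clamp still open (y of tip_box in the frame of shaker above 0.026 m and value of joint clamp_lever below 0.5 rad), for 0.2 s.
2. the clamp handle has snapped past its dead point into lock (value of joint clamp_lever above 0.98 rad), for 0.2 s.
At the end, for the whole second after the job is handed in: The tip box stands at rest against the end stop (within 4 mm), the clamp handle is locked (joint over 0.98 rad) and the clamp's pad presses on the box with more than 3 N (y of tip_box in the frame of shaker above 0.026 m and value of joint clamp_lever above 0.98 rad and contact force between clamp_pad and tip_box above 3 N and linear speed of tip_box below 0.02 m/s); the robot touches nothing.
It fails at once if the tip box is lifted more than 12 mm off the platform or tipped by more than 0.2 rad (z of tip_box in the frame of shaker above 0.052 m or angle between tip_box's own z axis and vertical above 0.2 rad).
It fails at once if the beaker, the petri dish or the vial is moved more than 30 mm (distance of any of beaker_50, petri_2, vial_3 from where it was at the start of the episode above 0.03 m).
It also fails if it takes over 48 s, if anything falls off the work surface, if the arm or the gripper's body presses on something with over 40 N, if the wrist force passes 120 N, or if a joint passes its speed limit or range.

## Working session

There is one attempt and no reset: what is moved stays moved. The work goes in short steps, Python scripts to look and compute and a tool call to move; the robot and the scene stay as the last step left them, time stands still between calls to the robot, and variables do not carry over. Pictures are saved under pics/ and viewed, at most 10 in all, crops included, and the job is handed in when it is done.

Besides the shell and the picture viewer there is one more tool, called after "Emit:" as name(argument=value, ...) on one line, values as JSON. play_rows: Moves the arm, as the interface text tells. Its arguments: {"type":"object","properties":{"rows":{"type":"array"},"newtons":{"type":"number"}},"required":["rows"]}

```bash
mkdir -p pics
python3 - <<'E'
from workcell import *
import cv2,numpy as np
s=sense();print({k:np.round(v,3).tolist() for k,v in s.items()})
for n in("scene","side"):
    p,d=read_camera(n);cv2.imwrite(f"pics/{n}0.png",p);np.save(f"pics/{n}0.npy",d)
    m=camera_model(n);print(n,np.round(m["K"],1).tolist(),np.round(m["world_to_cam"],3).tolist(),m.keys())
E
```

```text
{'time_s': 0.0, 'joint_pos': [1.428, 0.508, -0.238, 1.501, 0.126, 1.149, -0.155], 'joint_vel': [0.002, 0.001, -0.0, 0.003, 0.002, 0.001, -0.001], 'joint_efforts': [0.0, -62.059, -2.186, -24.965, 0.013, 0.012, 0.0], 'tool_pos': [0.153, -0.605, 0.23], 'ee_rot': [0.992, 0.124, -0.0, -0.001], 'contact_force': [-0.361, -0.577, 0.138], 'ft_torque': [-0.021, 0.018, 0.019], 'gripper_force': 0.0, 'gripper_width': 1.0}
scene [[436.1, 0.0, 310.5], [0.0, 436.1, 195.7], [0.0, 0.0, 1.0]] [[0.872, -0.488, -0.026, -0.215], [0.231, 0.364, 0.903, -0.397], [-0.431, -0.793, 0.43, -0.387], [0.0, 0.0, 0.0, 1.0]] dict_keys(['K', 'world_to_cam'])
side [[476.3, 0.0, 316.8], [0.0, 476.3, 198.3], [0.0, 0.0, 1.0]] [[-0.999, 0.04, -0.005, 0.48], [-0.023, -0.48, 0.877, 0.086], [0.033, 0.876, 0.481, -1.323], [0.0, 0.0, 0.0, 1.0]] dict_keys(['K', 'world_to_cam'])
```

View pics/scene0.png

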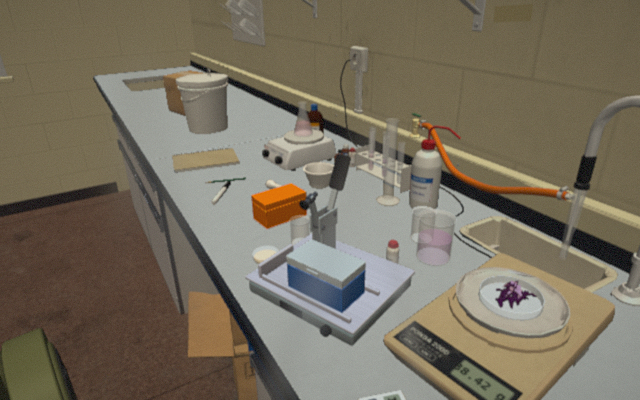

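View pics/side0.png

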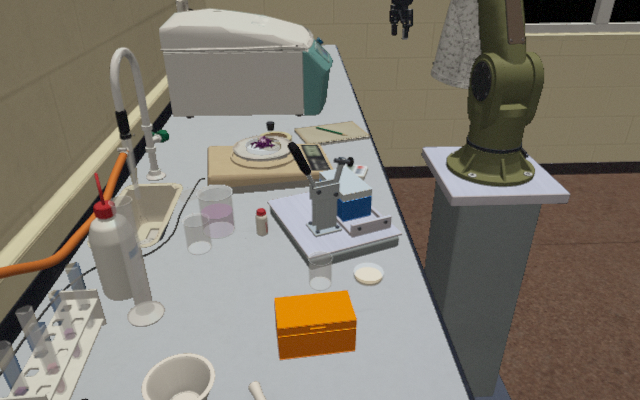

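Scene image: the blue box with the grey lid is at about (326,275) between the rails of the platform. The orange look-alike is at (280,205). The black handle is at (341,170). In the side image the box is at (350,195), the handle at (299,158), the vial at (262,222), the beaker at (320,272) and the dish at (368,273). The blue and grey one fits the description. Next I measure it and confirm it in a crop.

```bash
cat > h.py <<'E'
import cv2,numpy as np
from workcell import *
def cloud(n,d,m=None):
    m=m or camera_model(n);K=m["K"];W=np.linalg.inv(np.array(m["world_to_cam"]))
    v,u=np.mgrid[:d.shape[0],:d.shape[1]]
    c=np.stack([(u-K[0][2])/K[0][0]*d,-(v-K[1][2])/K[1][1]*d,-d,np.ones_like(d)],-1)
    P=(c@W.T)[...,:3];P[d<=0]=np.nan;return P
def rect(P,ok):
    q=(P[ok][:,:2]*1000).astype(np.float32);r=cv2.minAreaRect(q);return r,len(q)
E
python3 - <<'E'
from h import *
for n in("scene","side"):
    p=cv2.imread(f"pics/{n}0.png");d=np.load(f"pics/{n}0.npy");P=cloud(n,d);z=P[...,2]
    hsv=cv2.cvtColor(p,cv2.COLOR_BGR2HSV)
    reg=np.zeros(z.shape,bool)
    if n=="scene": reg[225:345,240:420]=1
    else: reg[140:265,255:410]=1
    for nm,zz,t in(("plat",.04,.005),("lid",.106,.005)):
        ok=(reg&(abs(z-zz)<t)).astype(np.uint8)
        ok=cv2.morphologyEx(ok,cv2.MORPH_OPEN,np.ones((2,2)))
        k,l,st,_=cv2.connectedComponentsWithStats(ok)
        b=ok.astype(bool) if nm=="plat" else l==1+st[1:,4].argmax()
        r,c=rect(P,b);print(n,nm,np.round(np.array(cv2.boxPoints(r))).tolist(),np.round(r[0]),np.round(r[1]),r[2],c,np.nanmedian(z[b]))
    blue=reg&(hsv[...,0]>95)&(hsv[...,0]<125)&(hsv[...,1]>120)
    q=P[blue];print("blue",blue.sum(),np.nanpercentile(q,[2,50,98],axis=0).round(3).tolist())
    blk=reg.copy()
    blk[:]=0
    if n=="scene": blk[145:195,325:355]=1
    else: blk[140:178,285:315]=1
    blk&=(hsv[...,2]<60)&(z>.1)&(z<.3)
    q=P[blk];print("handle",len(q),np.nanpercentile(q,[2,50,98],axis=0).round(3).tolist())
p=cv2.imread("pics/scene0.png")[140:350,235:425];cv2.imwrite("pics/crop.png",cv2.resize(p,None,fx=2.8,fy=2.8,interpolation=2))
E
```

```text
scene plat [[nan, nan], [nan, nan], [nan, nan], [nan, nan]] [nan nan] [0. 0.] 0.0 4135 0.041164035424631096
scene lid [[nan, nan], [nan, nan], [nan, nan], [nan, nan]] [nan nan] [0. 0.] 0.0 1810 0.10714071305877226
blue 701 [[0.3, 0.201, -0.066], [0.432, 0.215, 0.066], [0.476, 0.33, 0.089]]
handle 392 [[0.505, 0.358, 0.183], [0.521, 0.369, 0.212], [0.536, 0.383, 0.236]]
side plat [[273.0, 423.0], [401.0, 62.0], [634.0, 145.0], [506.0, 505.0]] [453. 284.] [247. 383.] 19.510311126708984 3377 0.03941755528317137
side lid [[343.0, 109.0], [379.0, 94.0], [474.0, 322.0], [438.0, 337.0]] [409. 215.] [247.  39.] 67.30294036865234 577 0.10522906131700532
blue 640 [[0.38, 0.31, 0.043], [0.417, 0.323, 0.066], [0.465, 0.348, 0.112]]
handle 293 [[0.509, 0.375, 0.179], [0.527, 0.387, 0.211], [0.544, 0.393, 0.236]]
```

View pics/crop.png

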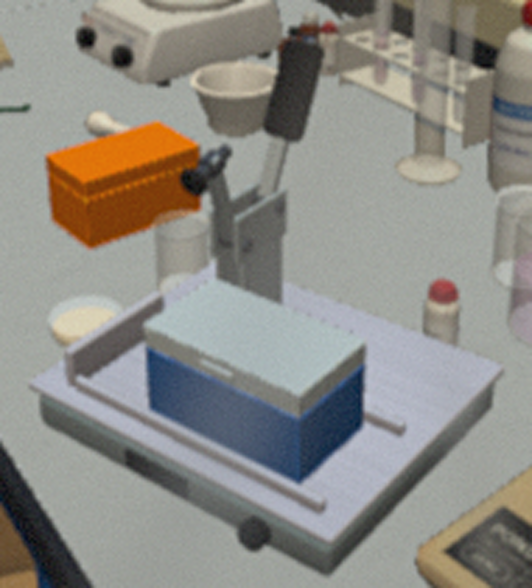

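The crop confirms it: blue box, grey lid, between the rails, short of the stop on the left. I'll cast rays through the corners onto the known planes.

```bash
cat >> h.py <<'E'
def ray(n,uv,z):
    m=camera_model(n);K=np.array(m["K"]);W=np.linalg.inv(np.array(m["world_to_cam"]))
    d=W[:3,:3]@[(uv[0]-K[0,2])/K[0,0],-(uv[1]-K[1,2])/K[1,1],-1.];o=W[:3,3]
    return o+d*(z-o[2])/d[2]
E
python3 - <<'E'
from h import *
c=lambda a:(np.array(a)+.5)/2.8-.5+[235,140]
def show(nm,pts,z):
    Q=np.array([ray("scene",c(a),z)[:2]*1000 for a in pts]);print(nm,Q.round().tolist(),"edges",np.linalg.norm(np.diff(np.r_[Q,Q[:1]],axis=0),axis=1).round());return Q
L=show("lid",[(215,280),(365,348),(298,390),(147,327)],.106);print(L.mean(0))
S=show("plat",[(32,385),(330,548),(503,372)],.04)
print("centre",(S[0]+S[2])/2,"yaw of -y edge",np.degrees(np.arctan2(*(S[0]-S[1])[::-1]))-90,"x",np.degrees(np.arctan2(*(S[2]-S[1])[::-1])))
# clean clouds
for n in("scene","side"):
    d=np.load(f"pics/{n}0.npy");P=cloud(n,d);z=P[...,2]
    xy=P[...,:2]*1000
    near=np.linalg.norm(xy-(S[0]+S[2])/2,axis=-1)<175
    for zz,nm in((.04,"plat"),(.106,"lid")):
        b=cv2.erode((near&(abs(z-zz)<.006)).astype(np.uint8),np.ones((3,3)))
        k,l,st,_=cv2.connectedComponentsWithStats(b);b=l==1+st[1:,4].argmax()
        r,_=rect(P,b);print(n,nm,np.round(cv2.boxPoints(r)).tolist(),np.round(r[0]),np.round(r[1]),round(r[2],1))
E
```

```text
lid [[438.0, 332.0], [475.0, 219.0], [419.0, 205.0], [375.0, 306.0]] edges [120.  58. 111.  68.]
[426.93779306 265.56403581]
plat [[322.0, 376.0], [406.0, 151.0], [594.0, 227.0]] edges [240. 203. 311.]
centre [457.96616756 301.22267872] yaw of -y edge 20.571244597697188 x 21.795379587502914
scene plat [[321.0, 375.0], [407.0, 154.0], [597.0, 228.0], [510.0, 449.0]] [459. 302.] [203. 237.] 21.3
scene lid [[374.0, 308.0], [415.0, 198.0], [479.0, 222.0], [438.0, 332.0]] [427. 265.] [ 68. 117.] 20.6
side plat [[325.0, 383.0], [413.0, 162.0], [601.0, 237.0], [513.0, 458.0]] [463. 310.] [202. 237.] 21.7
side lid [[380.0, 313.0], [423.0, 206.0], [483.0, 230.0], [440.0, 337.0]] [432. 271.] [ 65. 115.] 22.0
```

Run:
```python
from h import *
P=cloud("side",np.load("pics/side0.npy")).reshape(-1,3);P2=cloud("scene",np.load("pics/scene0.npy")).reshape(-1,3)
A=np.r_[P,P2];A=A[np.isfinite(A).all(1)]
print("x cols",[.1,.2,.3,.4,.5,.6,.7])
for y in np.arange(-.9,.65,.1):
    print(round(y,1),[ (lambda s:round(float(np.percentile(s,98)),2) if len(s)>3 else None)(A[(abs(A[:,0]-x)<.05)&(abs(A[:,1]-y)<.05)&(A[:,2]<.6),2]) for x in(.1,.2,.3,.4,.5,.6,.7)])
```

```text
x cols [0.1, 0.2, 0.3, 0.4, 0.5, 0.6, 0.7]
-0.9 [None, None, 0.0, 0.0, None, None, None]
-0.8 [None, None, 0.0, 0.0, 0.27, 0.3, 0.31]
-0.7 [None, 0.35, 0.0, 0.22, 0.27, 0.31, 0.32]
-0.6 [0.37, 0.37, 0.0, 0.21, 0.27, 0.31, 0.32]
-0.5 [0.35, 0.35, 0.0, 0.2, 0.27, 0.3, 0.32]
-0.4 [None, None, 0.01, 0.17, 0.25, 0.28, 0.3]
-0.3 [None, None, 0.01, 0.02, 0.02, 0.03, 0.0]
-0.2 [0.0, -0.0, 0.01, 0.02, 0.01, 0.03, 0.0]
-0.1 [0.42, -0.0, 0.0, 0.0, 0.06, 0.06, 0.0]
-0.0 [0.31, 0.0, 0.01, 0.05, 0.09, 0.12, 0.1]
0.1 [0.26, -0.0, 0.0, 0.05, 0.09, 0.11, 0.1]
0.2 [0.0, 0.0, 0.0, 0.11, 0.11, 0.05, 0.07]
0.3 [None, None, 0.04, 0.19, 0.19, 0.06, 0.09]
0.4 [None, None, 0.06, 0.07, 0.23, 0.0, 0.07]
0.5 [None, None, 0.0, 0.02, 0.06, 0.0, 0.0]
0.6 [None, None, 0.0, 0.05, 0.07, 0.07, 0.0]
```

Emit:
play_rows(rows=[{"linear": [40,-20,-30],"yaw": 8,"gripper": 40},{"linear": [80,-60,-60],"yaw": 16,"gripper": 40}])

```text
time_s: 0.35
tool_pos: [0.2161, -0.5288, 0.29]
ee_rot: [1.0, -0.019, 0.0, -0.001]
contact_force: [1.7, 0.9, 0.0]
gripper_width: 0.602
gripper_force: 0.0
```

```bash
python3 -c "
from workcell import *
import numpy as np
s=sense();print({k:np.round(s[k],3).tolist() for k in('time_s','joint_pos','tool_pos','ee_rot','contact_force')})"
```

```text
{'time_s': 0.35, 'joint_pos': [1.266, 0.38, -0.188, 1.545, 0.073, 1.225, -0.542], 'tool_pos': [0.216, -0.529, 0.29], 'ee_rot': [1.0, -0.019, 0.0, -0.001], 'contact_force': [1.721, 0.854, 0.001]}
```

Emit:
play_rows(rows=[{"linear": [15,-58,-10],"yaw": -10,"gripper": 40},{"linear": [32,-115,-15],"yaw": -20,"gripper": 40},{"linear": [50,-172,-15],"yaw": -30,"gripper": 40},{"linear": [76,-228,-15],"yaw": -40,"gripper": 40},{"linear": [103,-283,-15],"yaw": -50,"gripper": 40},{"linear": [128,-335,-15],"yaw": -60,"gripper": 40},{"linear": [153,-387,-15],"yaw": -70,"gripper": 40},{"linear": [178,-440,-15],"yaw": -80,"gripper": 40},{"linear": [202,-490,-15],"yaw": -90,"gripper": 40},{"linear": [224,-538,-15],"yaw": -100,"gripper": 40}])

```text
time_s: 1.6
tool_pos: [0.4567, 0.003, 0.3055]
ee_rot: [0.653, 0.758, -0.0, 0.0]
contact_force: [1.2, -0.9, 0.4]
gripper_width: 0.468
gripper_force: 0.0
```

```bash
cat >> h.py <<'E'
def rel(x,y,z,ang):
    "tool shift and yaw (mm, deg) from the measured pose to a world pose; ang = heading of tool x"
    from scipy.spatial.transform import Rotation as R
    s=sense();r=R.from_quat(s["ee_rot"]);M=r.as_matrix();a=np.degrees(np.arctan2(M[1,0],M[0,0]))
    d=M.T@(np.array([x,y,z])-s["tool_pos"])*1000
    return d.round(1).tolist(),round((a-ang+180)%360-180,1)
E
python3 - <<'E'
from h import *
s=sense();print(np.round(s["joint_pos"],2),np.round(s["tool_pos"],3),s["time_s"])
print(rel(.465,.175,.30,111.3))
m=camera_model("wrist");print(np.round(m["world_to_cam"],2).tolist())
E
```

```text
[ 0.59  0.24 -0.83  1.78  0.19  1.2  -0.14] [0.457 0.003 0.306] 1.6
([168.9, 33.7, 5.5], np.float64(-12.8))
[[0.99, 0.15, 0.0, -0.45], [-0.14, 0.95, -0.29, 0.12], [-0.04, 0.28, 0.96, -0.43], [0.0, 0.0, 0.0, 1.0]]
```

Emit:
play_rows(rows=[{"linear": [56,11,0],"yaw": -7,"gripper": 40},{"linear": [112,22,0],"yaw": -12.8,"gripper": 40},{"linear": [168,34,0],"yaw": -12.8,"gripper": 40},{"linear": [168,34,0],"yaw": -12.8,"gripper": 40}])

```text
time_s: 2.1
tool_pos: [0.4645, 0.178, 0.3056]
ee_rot: [0.563, 0.827, 0.001, -0.001]
contact_force: [-0.3, -0.8, -0.4]
gripper_width: 0.466
gripper_force: 0.0
```

Run:
```python
from h import *
m=camera_model("wrist");p,d=read_camera("wrist");cv2.imwrite("pics/w1.png",p)
P=cloud("wrist",d,m);z=P[...,2];xy=P[...,:2]*1000
near=np.linalg.norm(xy-[460,304],axis=-1)<175
for zz,nm in((.04,"plat"),(.106,"lid")):
    b=cv2.erode((near&(abs(z-zz)<.005)).astype(np.uint8),np.ones((3,3)))
    k,l,st,_=cv2.connectedComponentsWithStats(b);b=l==1+st[1:,4].argmax()
    r,_=rect(P,b);print(nm,np.round(cv2.boxPoints(r)).tolist(),np.round(r[0]),np.round(r[1]),round(r[2],1),np.nanmedian(z[b]))
print(rel(.465,.175,.065,111.3), sense()["tool_pos"])
```

```text
plat [[340.0, 333.0], [410.0, 156.0], [599.0, 231.0], [529.0, 408.0]] [470. 282.] [203. 190.] 21.6 0.04134878524605262
lid [[376.0, 309.0], [418.0, 201.0], [480.0, 226.0], [438.0, 333.0]] [428. 267.] [ 67. 115.] 21.4 0.10732392692434212
([-0.0, 0.1, 240.3], np.float64(-0.0)) [0.4651389  0.17483254 0.30529344]
```

View pics/w1.png

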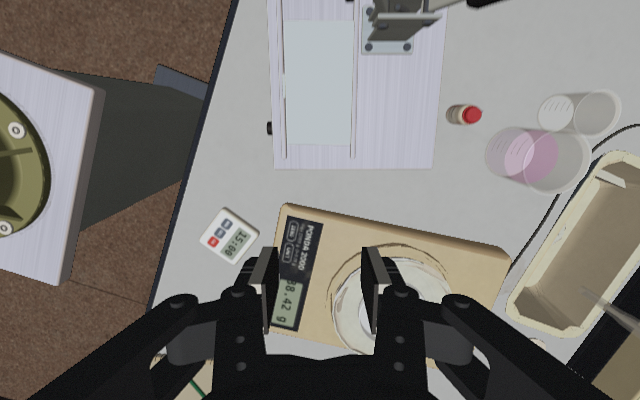

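The wrist view shows the platform edge at row 168, the box lid at (320,97) in line with the tool, and the scale well behind the fingers. All views agree: the shaker is at about (460,305), yaw 21.5°, and the box has about 54 mm to go. I'm going down behind the box.

Emit:
play_rows(rows=[{"linear": [12,-2,60],"yaw": 0,"gripper": 40},{"linear": [12,-2,120],"yaw": 0,"gripper": 40},{"linear": [12,-2,180],"yaw": 0,"gripper": 40},{"linear": [12,-2,220],"yaw": 0,"gripper": 40},{"linear": [12,-2,240],"yaw": 0,"gripper": 40},{"linear": [12,-2,240],"yaw": 0,"gripper": 40}])

```text
time_s: 2.9
tool_pos: [0.4592, 0.1809, 0.0643]
ee_rot: [0.567, 0.824, -0.002, -0.001]
contact_force: [-0.1, 0.4, 0.4]
gripper_width: 0.465
gripper_force: 0.0
```

Emit:
play_rows(rows=[{"linear": [8,0,0],"yaw": 0,"gripper": 40},{"linear": [16,0,0],"yaw": 0,"gripper": 40},{"linear": [22,0,0],"yaw": 0,"gripper": 40},{"linear": [27,0,0],"yaw": 0,"gripper": 40},{"linear": [32,0,0],"yaw": 0,"gripper": 40},{"linear": [38,0,0],"yaw": 0,"gripper": 40},{"linear": [44,0,0],"yaw": 0,"gripper": 40},{"linear": [50,0,0],"yaw": 0,"gripper": 40}])

```text
time_s: 3.9
tool_pos: [0.4419, 0.2299, 0.0657]
ee_rot: [0.567, 0.824, -0.0, 0.0]
contact_force: [1.1, -3.7, 4.6]
gripper_width: 0.47
gripper_force: 1.9
```

Emit:
play_rows(rows=[{"linear": [4,0,0],"yaw": 0,"gripper": 40},{"linear": [8,0,0],"yaw": 0,"gripper": 40},{"linear": [12,0,0],"yaw": 0,"gripper": 40},{"linear": [16,0,0],"yaw": 0,"gripper": 40},{"linear": [20,0,0],"yaw": 0,"gripper": 40},{"linear": [20,0,0],"yaw": 0,"gripper": 40}])

```text
time_s: 4.65
tool_pos: [0.4344, 0.2492, 0.0656]
ee_rot: [0.566, 0.824, 0.0, -0.0]
contact_force: [-0.2, -0.6, 3.3]
gripper_width: 0.469
gripper_force: 0.6
```

Run:
```python
from h import *
S=np.array([460,305.]);c,s_=np.cos(np.radians(21.5)),np.sin(np.radians(21.5));M=np.array([[c,s_],[-s_,c]])
s=sense();print(s["time_s"],M@(np.array(s["tool_pos"][:2])*1000-S),s["contact_force"])
for n in("wrist","scene","side"):
    m=camera_model(n);p,d=read_camera(n);P=cloud(n,d,m);z=P[...,2];xy=P[...,:2]*1000
    b=cv2.erode(((np.linalg.norm(xy-[415,295],axis=-1)<110)&(abs(z-.106)<.005)).astype(np.uint8),np.ones((3,3)))
    k,l,st,_=cv2.connectedComponentsWithStats(b);b=l==1+st[1:,4].argmax()
    r,_=rect(P,b);print(n,(M@(np.array(r[0])-S)).round(1),np.round(r[1]),round(r[2],1),(M@(cv2.boxPoints(r)-S).T).T.round().tolist())
```

```text
4.65 [-44.26099564 -42.56761311] [-0.21061433 -0.55740181  3.32965134]
wrist [-44.4   3.3] [ 70. 113.] 21.0 [[-79.0, 60.0], [-80.0, -53.0], [-10.0, -53.0], [-9.0, 59.0]]
scene [-46.4  39. ] [65. 93.] 21.3 [[-79.0, 86.0], [-79.0, -7.0], [-14.0, -8.0], [-14.0, 86.0]]
side [-39.   19.6] [ 65. 135.] 21.0 [[-71.0, 87.0], [-72.0, -47.0], [-7.0, -48.0], [-6.0, 87.0]]
```

Emit:
play_rows(rows=[{"linear": [1,0,0],"yaw": 0,"gripper": 40},{"linear": [2,0,0],"yaw": 0,"gripper": 40},{"linear": [3,0,0],"yaw": 0,"gripper": 40},{"linear": [3,0,0],"yaw": 0,"gripper": 40}])

```text
time_s: 5.3
tool_pos: [0.4339, 0.2504, 0.0656]
ee_rot: [0.567, 0.824, -0.0, 0.0]
contact_force: [0.7, -3.4, 5.8]
gripper_width: 0.468
gripper_force: 1.8
```

Emit:
play_rows(rows=[{"linear": [1,0,0],"yaw": 0,"gripper": 40},{"linear": [3,0,0],"yaw": 0,"gripper": 40},{"linear": [4,0,0],"yaw": 0,"gripper": 40},{"linear": [4,0,0],"yaw": 0,"gripper": 40}])

```text
time_s: 5.8
tool_pos: [0.4337, 0.2507, 0.0656]
ee_rot: [0.568, 0.823, -0.002, 0.002]
contact_force: [5.3, -13.0, 11.6]
gripper_width: 0.467
gripper_force: 6.8
```

The tool has stalled at 14 N, so the box is against the stop. I'll back off the way I came, rise, close the fingers and check.

Emit:
play_rows(rows=[{"linear": [-8,0,0],"yaw": 0,"gripper": 40},{"linear": [-30,0,0],"yaw": 0,"gripper": 40},{"linear": [-65,0,0],"yaw": 0,"gripper": 40},{"linear": [-70,0,-30],"yaw": 0,"gripper": 40},{"linear": [-70,0,-90],"yaw": 0,"gripper": 0},{"linear": [-70,0,-150],"yaw": 0,"gripper": 0},{"linear": [-70,0,-210],"yaw": 0,"gripper": 0},{"linear": [-70,0,-255],"yaw": 0,"gripper": 0},{"linear": [-70,0,-255],"yaw": 0,"gripper": 0}], newtons=40)

```text
time_s: 6.92
tool_pos: [0.4581, 0.1911, 0.3234]
ee_rot: [0.566, 0.824, 0.003, 0.001]
contact_force: [0.7, 0.4, -0.7]
gripper_width: -0.0
gripper_force: 0.0
```

Run:
```python
from h import *
S=np.array([460,305.]);c,s_=np.cos(np.radians(21.5)),np.sin(np.radians(21.5));M=np.array([[c,s_],[-s_,c]])
s=sense();print(s["time_s"],M@(np.array(s["tool_pos"][:2])*1000-S),s["contact_force"],s["tool_pos"],np.round(s["joint_pos"],2))
m=camera_model("wrist");w=np.linalg.inv(m["world_to_cam"])[:3,3];print("cam",M@(w[:2]*1000-S),w[2])
for n in("wrist","scene","side"):
    m=camera_model(n);p,d=read_camera(n);P=cloud(n,d,m);z=P[...,2];xy=P[...,:2]*1000
    q=(xy-S)@M.T
    b=cv2.erode(((np.linalg.norm(q-[-45,20],axis=-1)<100)&(abs(z-.106)<.005)).astype(np.uint8),np.ones((3,3)))
    k,l,st,_=cv2.connectedComponentsWithStats(b);b=l==1+st[1:,4].argmax()
    r,_=rect(P,b);print(n,(M@(np.array(r[0])-S)).round(1),np.round(r[1]),round(r[2],1))
    # handle: dark points above 0.16 around the lever
    h=(p.max(2)<75)&(z>.165)&(z<.26)&(abs(q[...,0]-85)<45)&(abs(q[...,1]-40)<40)
    h=cv2.erode(h.astype(np.uint8),np.ones((3,3)))>0
    if h.sum()>20:
        Q=np.c_[q[h],z[h]*1000];print(" handle",len(Q),np.percentile(Q,[3,50,97],axis=0).round().tolist())
    cv2.imwrite(f"pics/{n}2.png",p)
p=cv2.imread("pics/side2.png")[120:280,230:420];cv2.imwrite("pics/c2.png",cv2.resize(p,None,fx=3.2,fy=3.2,interpolation=2))
```

```text
6.925 [ -43.52139906 -105.24528427] [ 0.68117047  0.36439987 -0.67971003] [0.45807945 0.19112729 0.32340656] [ 0.23  0.32 -0.93  1.66  0.27  1.29 -0.39]
cam [-44.02089948 -32.68915596] 0.4672626492188187
wrist [-44.   21.2] [68. 99.] 21.0
 handle 1849 [[67.0, 26.0, 184.0], [79.0, 32.0, 209.0], [96.0, 44.0, 237.0]]
scene [-45.8  27.8] [ 67. 115.] 21.0
 handle 364 [[67.0, 27.0, 184.0], [78.0, 36.0, 209.0], [91.0, 48.0, 235.0]]
side [-38.2  31.2] [ 65. 116.] 21.7
 handle 194 [[77.0, 42.0, 181.0], [93.0, 53.0, 212.0], [106.0, 56.0, 235.0]]
```

View pics/c2.png

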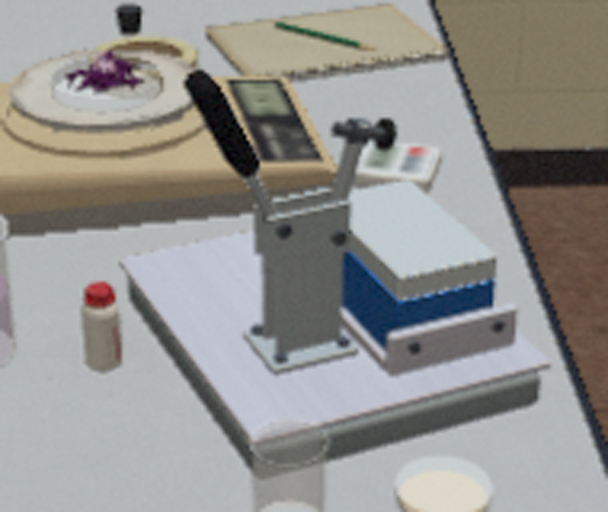

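Side crop: the box (420,245) touches the end stop (450,340) and the clamp is still open. The handle is at (225,125), centred at shaker y ≈ 40 as stated. Next I move above the gap left of the handle.

Emit:
play_rows(rows=[{"linear": [45,30,0],"yaw": 0,"gripper": 0},{"linear": [95,62,0],"yaw": 0,"gripper": 0},{"linear": [145,93,0],"yaw": 0,"gripper": 0},{"linear": [145,93,0],"yaw": 0,"gripper": 0}])

```text
time_s: 7.58
tool_pos: [0.4897, 0.3633, 0.3175]
ee_rot: [0.563, 0.826, -0.001, -0.003]
contact_force: [0.6, -0.3, 0.3]
gripper_width: -0.003
gripper_force: 0.0
```

Run:
```python
from h import *
S=np.array([460,305.]);c,s_=np.cos(np.radians(21.5)),np.sin(np.radians(21.5));M=np.array([[c,s_],[-s_,c]])
s=sense();print(M@(np.array(s["tool_pos"][:2])*1000-S),s["tool_pos"])
t=S+M.T@[50,40];print(rel(t[0]/1e3,t[1]/1e3,.200,111.5))
```

```text
[48.95637495 43.33355103] [0.48966807 0.36326087 0.31750491]
([-3.7, 1.6, 117.5], np.float64(-0.0))
```

Emit:
play_rows(rows=[{"linear": [-4,1,50],"yaw": 0,"gripper": 0},{"linear": [-4,1,100],"yaw": 0,"gripper": 0},{"linear": [-4,1,100],"yaw": 0,"gripper": 0}])

```text
time_s: 7.95
tool_pos: [0.4932, 0.3515, 0.2162]
ee_rot: [0.567, 0.824, -0.005, -0.001]
contact_force: [-0.6, 0.8, 0.6]
gripper_width: 0.0
gripper_force: 0.0
```

Emit:
play_rows(rows=[{"linear": [0,9,0],"yaw": 0,"gripper": 0},{"linear": [0,17,0],"yaw": 0,"gripper": 0},{"linear": [0,24,3],"yaw": 0,"gripper": 0},{"linear": [0,31,6],"yaw": 0,"gripper": 0},{"linear": [0,37,10],"yaw": 0,"gripper": 0},{"linear": [0,43,15],"yaw": 0,"gripper": 0}])

```text
time_s: 8.7
tool_pos: [0.535, 0.3706, 0.2055]
ee_rot: [0.566, 0.824, 0.0, -0.0]
contact_force: [-1.0, -0.8, 2.0]
gripper_width: 0.0
gripper_force: 1.2
```

Emit:
play_rows(rows=[{"linear": [2,6,5],"yaw": 0,"gripper": 0},{"linear": [4,11,11],"yaw": 0,"gripper": 0},{"linear": [4,16,17],"yaw": 0,"gripper": 0},{"linear": [4,20,23],"yaw": 0,"gripper": 0},{"linear": [4,24,30],"yaw": 0,"gripper": 0},{"linear": [4,27,37],"yaw": 0,"gripper": 0},{"linear": [4,29,45],"yaw": 0,"gripper": 0},{"linear": [4,31,53],"yaw": 0,"gripper": 0},{"linear": [4,31,53],"yaw": 0,"gripper": 0}])

```text
time_s: 9.82
tool_pos: [0.5616, 0.3845, 0.151]
ee_rot: [0.566, 0.824, -0.001, -0.0]
contact_force: [0.2, -0.8, 0.2]
gripper_width: 0.0
gripper_force: 0.0
```

Run:
```python
from h import *
s=sense();print(s["tool_pos"],s["contact_force"])
p,d=read_camera("side");cv2.imwrite("pics/s3.png",p)
p=p[120:280,230:420];cv2.imwrite("pics/c3.png",cv2.resize(p,None,fx=3.2,fy=3.2,interpolation=2))
```

```text
[0.56157338 0.38447968 0.1509821 ] [ 0.16086515 -0.84445519  0.15499485]
```

View pics/c3.png

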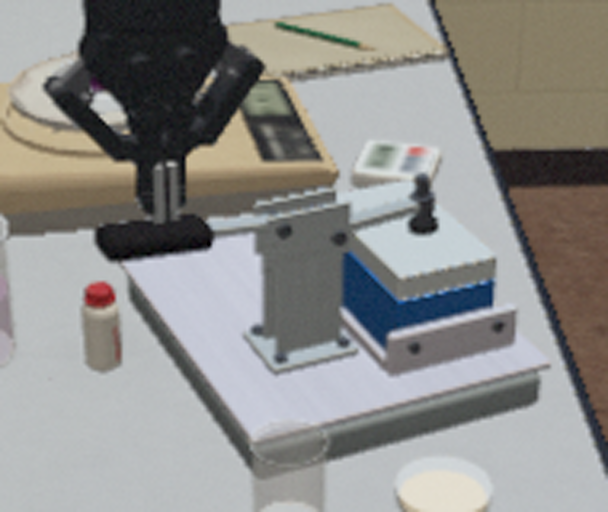

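The handle (155,238) is level and the pad (425,225) is on the lid, so the clamp has snapped. I'll press briefly downward to make sure it is at its stop, then retreat.

Emit:
play_rows(rows=[{"linear": [0,0,2],"yaw": 0,"gripper": 0},{"linear": [0,0,2],"yaw": 0,"gripper": 0},{"linear": [0,0,-40],"yaw": 0,"gripper": 0},{"linear": [0,0,-100],"yaw": 0,"gripper": 0},{"linear": [0,0,-150],"yaw": 0,"gripper": 0},{"linear": [0,0,-150],"yaw": 0,"gripper": 0},{"linear": [0,0,-150],"yaw": 0,"gripper": 0}])

```text
time_s: 10.75
tool_pos: [0.562, 0.3849, 0.3024]
ee_rot: [0.566, 0.824, -0.0, 0.0]
contact_force: [-0.1, -0.1, 0.6]
gripper_width: 0.001
gripper_force: 0.0
```

Run:
```python
from h import *
S=np.array([460,305.]);c,s_=np.cos(np.radians(21.5)),np.sin(np.radians(21.5));M=np.array([[c,s_],[-s_,c]])
s=sense();print(s["time_s"],s["tool_pos"],s["contact_force"])
for n in("scene","side"):
    p,d=read_camera(n);P=cloud(n,d);z=P[...,2]*1000;q=(P[...,:2]*1000-S)@M.T
    h=(p.max(2)<75)&(z>110)&(z<200)&(abs(q[...,0]-125)<45)&(abs(q[...,1]-40)<40)
    h=cv2.erode(h.astype(np.uint8),np.ones((3,3)))>0
    Q=np.c_[q[h],z[h]];print(n,len(Q),np.percentile(Q,[3,50,97],axis=0).round().tolist(), np.degrees(np.arctan(np.polyfit(Q[:,0],Q[:,2],1)[0])))
    b=(abs(z-106)<5)&(np.linalg.norm(q-[-45,25],axis=-1)<100);b=cv2.erode(b.astype(np.uint8),np.ones((3,3)))
    r,_=rect(P,b>0);print((M@(np.array(r[0])-S)).round(1),np.round(r[1]))
p=p[120:280,230:420];cv2.imwrite("pics/c4.png",cv2.resize(p,None,fx=3.2,fy=3.2,interpolation=2))
```

```text
10.75 [0.56200648 0.38494836 0.30237608] [-0.09156351 -0.1216119   0.6230922 ]Traceback (most recent call last):
  File "<stdin>", line 8, in <module>
    return _quantile_unchecked(
        a, q, axis, out, overwrite_input, method, keepdims, weights)
    return _ureduce(a,
                    func=_quantile_ureduce_func,
    ...<5 lines>...
                    overwrite_input=overwrite_input,
                    method=method)
    r = func(a, **kwargs)
    result = _quantile(arr,
                       quantiles=q,
    ...<2 lines>...
                       out=out,
                       weights=wgt)
    slices_having_nans = np.isnan(arr[-1, ...])
                                  ~~~^^^^^^^^^
IndexError: index -1 is out of bounds for axis 0 with size 0
```

Run:
```python
from h import *
S=np.array([460,305.]);c,s_=np.cos(np.radians(21.5)),np.sin(np.radians(21.5));M=np.array([[c,s_],[-s_,c]])
p,d=read_camera("side");P=cloud("side",d);z=P[...,2]*1000;q=(P[...,:2]*1000-S)@M.T
h=(p.max(2)<75)&(z>110)&(z<200)&(abs(q[...,0]-125)<45)&(abs(q[...,1]-45)<40)
Q=np.c_[q[h],z[h]];print(len(Q))
if len(Q)>20:print(np.percentile(Q,[3,50,97],axis=0).round().tolist(), np.degrees(np.arctan(np.polyfit(Q[:,0],Q[:,2],1)[0])))
b=cv2.erode(((abs(z-106)<5)&(np.linalg.norm(q-[-45,25],axis=-1)<100)).astype(np.uint8),np.ones((3,3)))
r,_=rect(P,b>0);print((M@(np.array(r[0])-S)).round(1),np.round(r[1]))
p=p[120:280,230:420];cv2.imwrite("pics/c4.png",cv2.resize(p,None,fx=3.2,fy=3.2,interpolation=2))
```

```text
385
[[103.0, 32.0, 137.0], [136.0, 51.0, 146.0], [165.0, 56.0, 150.0]] 4.5386847149834315
[-11.3  31.2] [119. 116.]
```

View pics/c4.png

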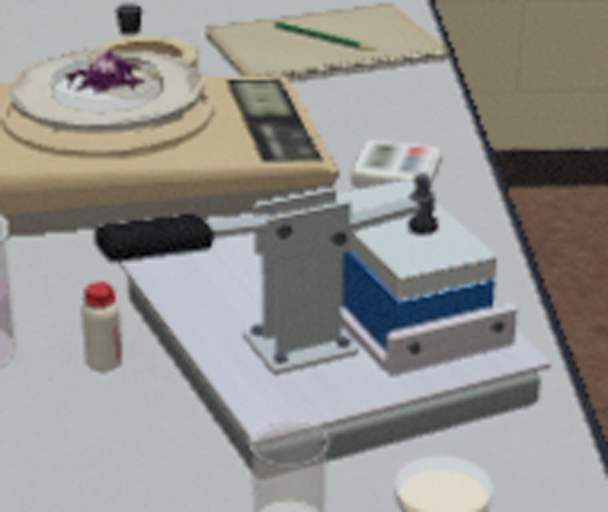

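The handle rests at about 4.5° above level, which is locked. The pad (425,225) presses on the lid, the box is at y ≈ 31 mm (home), and the vial, beaker and dish are where they were. The arm is clear.

```bash
python3 -c "
from workcell import *
print(hand_in())"
```

```text
the job is handed in; nothing more can be done
None
```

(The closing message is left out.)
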